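# Lock the mixer's drive hub with its index pin

## Task

Lock the hub of the sample-mixer drive: take the blue-headed pin from the white stand and stand it in the blue-ringed guide hole of the drive's top plate, where it rests on the hub's flange inside; let go of it, then turn the loose hub by its black knob until one of the flange's hidden holes comes under the pin and the pin drops fully home, head down on the plate. Turn and press gently, stop turning once the pin has dropped so that it is not strained, and leave the orange pin in the stand and everything else on the bench where it is.

Things in the scene. Friction and masses are not known exactly. Their poses are not given: they have to be found in the camera images.
- drive_housing: The mixer drive, fixed to the bench: a grey square box 130 x 130 mm with an aluminium top plate, 14 mm thick, its upper face 42 mm above the bench; a black gear motor (40 x 60 x 38 mm) on its +x side. Origin: centre of the box's underside, z up. The guide hole lies 44 mm from the centre towards -x. In the base, straight below the guide hole, is a 16 mm wide hole for the pin's tip.
- flange_level (a point): Point of the housing on the hub's axis, at the upper face of the hub's flange, 26 mm above the bench. The loose hub's 14 mm thick flange lies hidden in the box. It has three 15 mm wide through holes 120 degrees apart on the guide hole's circle (44 mm radius). Where they stand is unknown and unseen; none is under the guide hole at the start. This point does not turn with the hub.
- guide_mouth (a point): Centre of the vertical guide hole (13 mm wide, through the 14 mm plate, slightly chamfered) at the plate's upper face, 42 mm above the bench; a blue ring (29 mm across, 1.5 mm high) surrounds it. Axes as the housing's. The pin's tip stops 16 mm below this point while the flange blocks it and is 34 mm below it when fully home.
- knob_grip (a point): Point of the housing on the hub's axis, 110 mm above the bench, in the middle of the hub's round black knurled knob (34 mm diameter, from 92 to 120 mm above the bench, on a 27 mm stem). The point does not turn with the hub. The hub (0.4 kg) turns easily both ways without end stops, has about 1 mm of play and is held only by the friction of the fingers.
- pin_stand: White block 44 x 110 x 30 mm (x, y, z), fixed to the bench, origin at the centre of its underside; two holes 60 mm apart along its y axis hold the pins upright. Which pin is in which varies.
- pin_blue: Steel pin with a blue round head, 60 g, upright in the stand: shank 12 mm diameter, 34 mm long, chamfered tip; head 20 mm diameter, 24 mm tall. Origin at the centre of the tip, z towards the head. In the stand its tip is 8 mm above the bench, the head's underside 12 mm above the stand. On the flange in the guide hole the head's top is 84 mm above the bench, fully home 66 mm.
- pin_blue_tip (a point): Centre of the blue pin's tip (same as its origin).
- pin_orange: The same pin with an orange head; belongs to another drive, stays in the stand.
- media_bottle: White bottle with a blue cap, 51 mm diameter, 100 mm tall, standing loose at the left; origin at the centre of its foot.
- vial_blue: White pot with a blue lid, 44 mm diameter, 50 mm tall, standing loose at the left; origin at the centre of its foot.

How it is judged:
By the outcome, as a careful person would: the job done as asked, in the order asked, and still so for the second after the job is handed in, with the robot touching nothing.
It also fails if it takes over 70 s, if anything falls off the work surface, if the arm or the gripper's body presses on something with over 40 N, if the wrist force passes 120 N, or if a joint passes its speed limit or range.

## Robot

A 6-joint arm with a two-finger parallel gripper is mounted at the origin on a cart in front of the work surface, level with it; the furniture and walls round the work are solid. World frame = base frame: x ahead of the robot, y to its left, z up, the work surface at z = 0. Lengths are in m, angles in rad, forces in N, time in s.
With the tool pointing down it reaches from about 0.275 to 0.825 m from the base axis. Payload 4.9 kg.
Tool frame: the origin (TCP) lies midway between the tips of the shut fingers; the grasp point (between the pads) lies 19 mm behind it (bot.grip_depth is the distance from the TCP to the grasp point, in m); z points along the fingers, y is the line along which they close (so a half turn about z gives the same grasp; the last joint's range is limited). The gripper opens to 85 mm and grips with 20 to 120 N. Pads are 22 mm wide; open, the fingers measure 114 mm over their backs; the gripper's body (76 mm by 85 mm) begins 54 mm behind the grasp point. The pads swing forward as they close: fully open they stand 13 mm farther back than shut.
Start: joints at [-1.452, 0.326, -0.193, 1.052, 0, 1.437], TCP at [0.138, -0.533, 0.231] pointing down, gripper open.
Joint ranges: [-2.65, 2.65], [-0.97, 1.79], [-1.3, 1.35], [-1.93, 2.1], [-1.47, 1.37], [-3.14, 3.14]. Speed limits (rad/s): [2.57, 2.57, 3.14, 3.14, 3.14, 3.14].

## Interface

Orientations are given as a unit quaternion [w, x, y, z].
In Python, from cell import bot gives the robot as it stands. Calls block until the motion is done:
- bot.move_pose(position, orientation): joint-space move of the TCP to a pose.
- bot.move_linear(position, speed=0.15, rotation=None, until_force=None): straight line of the TCP; rotation=None keeps the orientation; speed is the mean speed in m/s. With until_force (N) it stops when the force on the tool has changed by that much, and returns True; else False.
- bot.goto_joints(angles): joint-space move.
- bot.set_gripper(opening, grasp_force=None): opening from 0.0 (shut) to 1.0 (fully open); grasp_force is the grip in N (None keeps the last); returns when the fingers have stopped.
- bot.wait(seconds).
- bot.solve_ik(position, orientation): joint angles nearest the present ones, or None.
- bot.camera(name): name is "scene" or "top"; returns the picture (480x640x3 uint8, red, green, blue); there is no depth.
- bot.calibration(name): a dict with "mtx" (3x3 intrinsics, pixels), "extrinsics" (4x4, takes a point from world to camera coordinates). Camera axes: x right, y down, z forward; pixel columns grow to the right and rows downward; lengths in m; the calibration is good to about 2 mm. A picture is of the moment at which its call begins. calibration takes no time and is no camera call.
A pose or a line that the arm cannot do raises bot.PlanningError and nothing moves.
- bot.close_job(): hands the job in; it is judged then, once.
Trained networks look in the newest picture that a camera, given by its name, has taken for a name from the list of things; names that differ only in an ending like _2 or _b are one class to them, and where a whole thing is asked for, a point or a joint stands for the part that bears it (a point fixed in the world has none). Each returns a list of dicts, best first, with "confidence" (0 to 1); they miss things now and then, are a little off and sometimes report something else, mostly with a low value. They report only what shows in the picture. A call takes as long as a camera call.
- bot.search_frame(camera, thing): "bbox" ([left, top, width, height] in pixels, round what is visible of it).
Readings, each from a call of its own:
- bot.read_clock(): time.
- bot.read_joint_positions(): joint angles.
- bot.read_joint_vel(): joint speeds.
- bot.read_joint_efforts(): joint torques, N m.
- bot.read_position(): TCP position.
- bot.read_tool_rot(): TCP orientation.
- bot.read_ft_force(): force on the tool from outside, world axes, zero at the start.
- bot.read_moment(): the same for the moment, N m.
- bot.read_gripper_width(): opening from 0.0 (shut) to 1.0 (fully open).
- bot.read_finger_force(): force on a finger pad.
Only numpy, scipy, OpenCV 4.12 (cv2) and the standard library are available. Lean on these libraries where they do the work, as an engineer would, in place of code of your own. Each camera call takes 0.05 s, during which the arm holds its last target. There are 200 camera calls.

## Working session

There is one attempt and no reset: what is moved stays moved. The work goes in short steps, each a Python script; the robot and the scene stay as the last script left them, time stands still between calls to the robot, and variables do not carry over. Pictures are saved under pics/ and viewed, at most 10 in all, crops included, and the job is handed in when it is done.

```bash
mkdir -p pics; ls; python3 - <<'E'
from cell import bot
import cv2
for n in("scene","top"):
    im=bot.camera(n); cv2.imwrite(f"pics/{n}0.png",im[:,:,::-1])
    c=bot.calibration(n); print(n,c["mtx"].round(1).tolist(),c["extrinsics"].round(3).tolist())
    for t in("drive_housing","guide_mouth","pin_stand","pin_blue","pin_orange","media_bottle","vial_blue"):
        print(t,[(r["bbox"],round(r["confidence"],2)) for r in bot.search_frame(n,t)[:2]])
print(bot.read_clock(),bot.read_tool_rot())
E
```

```text
pics
scene [[464.0, 0.0, 318.2], [0.0, 464.0, 238.2], [0.0, 0.0, 1.0]] [[-0.752, -0.659, 0.012, 0.441], [-0.376, 0.414, -0.829, 0.288], [0.541, -0.628, -0.559, 0.629], [0.0, 0.0, 0.0, 1.0]]
drive_housing [([267.1, 243.3, 97.2, 63.6], 0.64)]
guide_mouth [([270.7, 245.1, 93.2, 69.5], 0.58)]
pin_stand [([385.1, 226.7, 46.6, 35.5], 0.67)]
pin_blue []
pin_orange [([416.3, 217.7, 7.9, 13.1], 0.6)]
media_bottle [([148.8, 275.7, 41.9, 65.7], 0.83)]
vial_blue [([226.1, 379.7, 34.4, 43.1], 0.98)]
top [[544.9, 0.0, 326.0], [0.0, 544.9, 230.9], [0.0, 0.0, 1.0]] [[0.009, -1.0, 0.01, 0.005], [-0.991, -0.01, -0.13, 0.576], [0.13, -0.009, -0.991, 1.115], [0.0, 0.0, 0.0, 1.0]]
drive_housing [([276.9, 192.5, 83.8, 91.2], 0.57)]
guide_mouth [([280.8, 192.9, 80.3, 93.9], 0.97)]
pin_stand [([395.4, 252.9, 53.3, 31.5], 0.92), ([177.7, 171.6, 33.6, 28.9], 0.65)]
pin_blue []
pin_orange [([166.3, 278.2, 23.8, 17.0], 0.56), ([432.3, 265.1, 12.0, 5.3], 0.41)]
media_bottle [([175.4, 171.9, 37.1, 30.7], 0.61)]
vial_blue [([167.5, 278.1, 22.9, 20.5], 0.68)]
0.8 [ 1.81044422e-06  9.92021272e-01  1.26070601e-01 -4.39496968e-06]
```

```bash
python3 - <<'E'
import cv2,numpy as np
a=cv2.imread("pics/top0.png")[170:310,150:470]; b=cv2.imread("pics/scene0.png")[190:330,250:450]
a=cv2.resize(a,None,fx=2.5,fy=2.5,interpolation=2); cv2.imwrite("pics/c1.png",a)
cv2.imwrite("pics/c2.png",cv2.resize(b,None,fx=4,fy=4,interpolation=2))
E
```

```text
(no output)
```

View pics/c1.png

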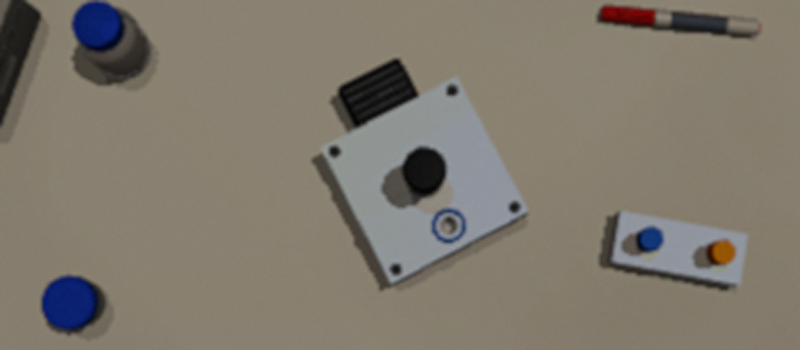

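View pics/c2.png

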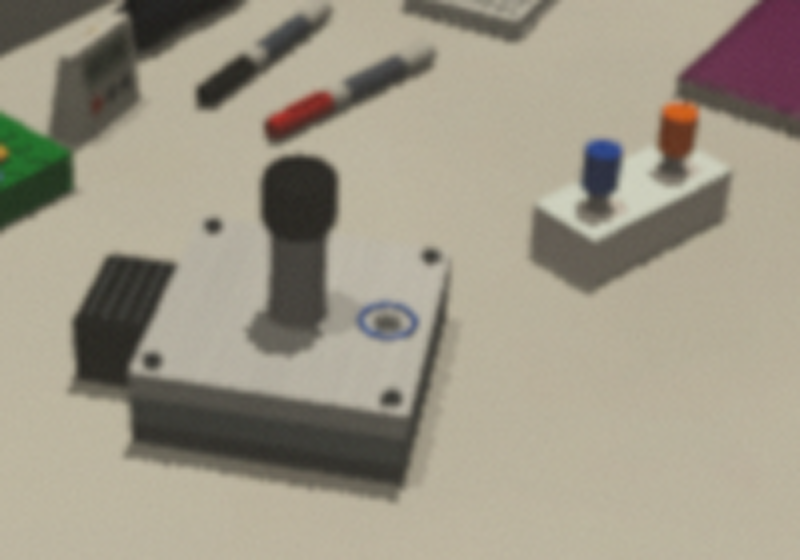

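View pics/scene0.png

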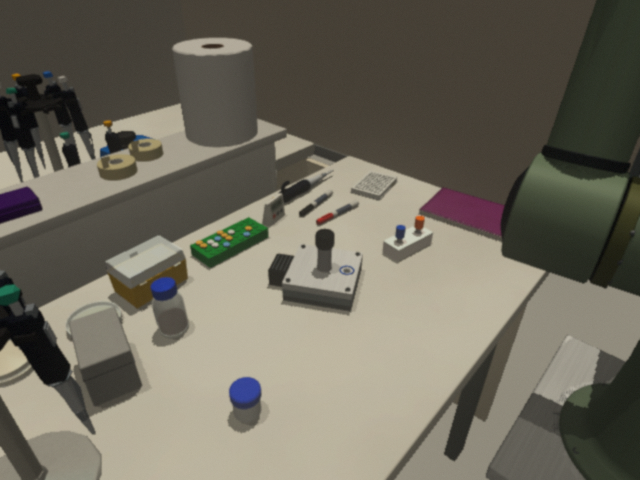

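The top view shows the blue pin head at crop (650,239), the orange at (722,252), the ring at (449,225) and the knob at (425,171). The gripper has a clear path, and the motor lies on the far side. Next I fit positions by matching projected shapes to the colour blobs.

```bash
cat > h.py <<'E'
from cell import bot
import cv2,numpy as np
from scipy.optimize import least_squares
C={n:bot.calibration(n) for n in("scene","top")}
def proj(n,P):
    P=np.atleast_2d(P); c=C[n]; q=(c["extrinsics"][:3,:3]@P.T).T+c["extrinsics"][:3,3]
    return (q[:,:2]/q[:,2:])@np.diag(c["mtx"].diagonal()[:2])+c["mtx"][:2,2]
def blob(im,col,near,rad):
    hsv=cv2.cvtColor(np.ascontiguousarray(im),cv2.COLOR_RGB2HSV).astype(int);h,s,v=hsv[...,0],hsv[...,1],hsv[...,2]
    m={"blue":(h>100)&(h<130)&(s>110),"orange":(h>3)&(h<20)&(s>150),"black":(v<60)}[col]
    yy,xx=np.nonzero(m); k=np.hypot(xx-near[0],yy-near[1])<rad
    return np.array([xx[k].mean(),yy[k].mean()]),k.sum()
def cyl(x,y,r,z0,z1):
    a=np.linspace(0,2*np.pi,40); return np.array([[x+r*np.cos(t),y+r*np.sin(t),z] for z in(z0,z1) for t in a])
def hullc(n,P):
    m=cv2.moments(cv2.convexHull(proj(n,P).astype(np.float32))); return np.array([m["m10"],m["m01"]])/m["m00"],m["m00"]
def fit(obs,r,z0,z1,x0=(.4,0)):
    f=lambda p:np.concatenate([hullc(n,cyl(*p,r,z0,z1))[0]-o for n,o in obs.items()])
    s=least_squares(f,x0); return s.x,s.fun
def ray(n,uv,z):
    return least_squares(lambda p:proj(n,[p[0],p[1],z])[0]-uv,[.4,0]).x
E
python3 - <<'E'
from h import *
I={n:cv2.imread(f"pics/{n}0.png")[:,:,::-1] for n in C}
cr=lambda u,v:((u+.5)/2.5-.5+150,(v+.5)/2.5-.5+170)
cs=lambda u,v:((u+.5)/4-.5+250,(v+.5)/4-.5+190)
def go(name,col,t,s,rt,rs,r,z0,z1):
    ot,nt=blob(I["top"],col,cr(*t),rt);os_,ns=blob(I["scene"],col,cs(*s),rs)
    print(name,ot.round(1),os_.round(1))
    for o in({"top":ot},{"scene":os_},{"top":ot,"scene":os_}):
        p,e=fit(o,r,z0,z1);print("  ",p.round(4),e.round(2))
    print("  areas",nt,ns,[round(hullc(n,cyl(*p,r,z0,z1))[1]) for n in("top","scene")])
go("blue","blue",(650,239),(602,168),9,12,.010,.042,.066)
go("orange","orange",(722,252),(677,130),9,12,.010,.042,.066)
go("ring","blue",(449,225),(387,321),10,11,.0145,.0420,.0435)
go("knob","black",(425,171),(299,197),13,14,.017,.092,.120)
S=[ray("top",cr(*q),.042) for q in((334,151),(452,90),(514,207),(396,269))]
T=[ray("scene",cs(*q),.042) for q in((152,361),(213,226),(431,256),(391,398))]
for X in(S,T):
    X=np.array(X); print(X.round(4).tolist(),X.mean(0), np.linalg.norm(X-np.roll(X,1,0),axis=1))
    print([np.degrees(np.arctan2(*(X[i]-X[j])[::-1])) for i,j in((0,3),(1,2))])
E
```

```text
blue [409.6 265.3] [400.6 227.6]
   [ 0.5039 -0.1625] [-0. -0.]
   [ 0.5105 -0.1785] [0. 0.]
   [ 0.5055 -0.1673] [ 2.31 -0.73 -0.89  3.  ]
  areas 74 29 [93, 131]
orange [437.9 270.7] [419.1 221.3]
   [ 0.4933 -0.2211] [0. 0.]
   [ 0.4945 -0.2274] [-0.  0.]
   [ 0.4932 -0.2225] [ 0.68  0.07 -0.68  1.11]
  areas 77 84 [98, 125]
ring [328.7 259.5] [nan nan]
   [0.5152 0.0047] [-0. -0.]h.py:12: RuntimeWarning: Mean of empty slice.
  return np.array([xx[k].mean(),yy[k].mean()]),k.sum()
  ret = ret.dtype.type(ret / rcount)
Traceback (most recent call last):
  File "h.py", line 19, in fit
    s=least_squares(f,x0); return s.x,s.fun
ValueError: Residuals are not finite in the initial point.
```

```bash
cat >> h.py <<'E'
def blob(im,col,near,rad):
    f=np.asarray(im).astype(float); r,g,b=f[...,0],f[...,1],f[...,2]
    w={"blue":b-1.05*r-5,"orange":(r-b)/(r+b+1)-.3,"black":75.-f.max(2)}[col]
    w=(w>0).astype(float) if col!="ring" else np.clip(w,0,None)
    yy,xx=np.indices(w.shape); w=w*(np.hypot(xx-near[0],yy-near[1])<rad)
    return np.array([(w*xx).sum(),(w*yy).sum()])/w.sum(),w.sum()
E
python3 - <<'E'
from h import *
I={n:cv2.imread(f"pics/{n}0.png")[:,:,::-1] for n in C}
cr=lambda u,v:((u+.5)/2.5-.5+150,(v+.5)/2.5-.5+170)
cs=lambda u,v:((u+.5)/4-.5+250,(v+.5)/4-.5+190)
def go(name,col,t,s,rt,rs,r,z0,z1):
    ot,nt=blob(I["top"],col,cr(*t),rt);os_,ns=blob(I["scene"],col,cs(*s),rs)
    print(name,ot.round(1),os_.round(1))
    for o in({"top":ot},{"scene":os_},{"top":ot,"scene":os_}):
        p,e=fit(o,r,z0,z1);print("  ",p.round(4),e.round(2))
    print("  areas",nt,ns,[round(hullc(n,cyl(*p,r,z0,z1))[1]) for n in("top","scene")])
go("blue","blue",(650,239),(602,168),9,12,.010,.042,.066)
go("orange","orange",(722,252),(677,130),9,12,.010,.042,.066)
go("ring","blue",(449,225),(387,321),10,11,.0145,.0420,.0435)
go("knob","black",(425,171),(299,197),13,14,.017,.092,.120)
S=[ray("top",cr(*q),.042) for q in((334,151),(452,90),(514,207),(396,269))]
T=[ray("scene",cs(*q),.042) for q in((152,361),(213,226),(431,256),(391,398))]
for X in(S,T):
    X=np.array(X); print(X.round(4).tolist(),X.mean(0), np.linalg.norm(X-np.roll(X,1,0),axis=1))
    print([np.degrees(np.arctan2(*(X[i]-X[j])[::-1])) for i,j in((0,3),(1,2))])
E
```

```text
blue [411. 264.] [400.1 230.9]
   [ 0.5066 -0.1654] [0. 0.]
   [ 0.5056 -0.1692] [ 0.02 -0.75]
   [ 0.5052 -0.1655] [ 0.1   0.69 -0.75  0.02]
  areas 182.0 108.0 [93, 131]
orange [438.  270.6] [419.1 221.5]
   [ 0.4934 -0.2212] [-0.  0.]
   [ 0.494  -0.2268] [ 0. -0.]
   [ 0.4931 -0.2221] [ 0.39  0.13 -0.78  0.99]
  areas 83.0 100.0 [98, 125]
ring [331.  259.7] [346.2 270. ]
   [ 0.5149 -0.    ] [-0. -0.]
   [0.514  0.0025] [0. 0.]
   [0.5148 0.0008] [-0.42  0.05  0.23 -0.57]
  areas 168.0 57.0 [151, 121]
knob [318.7 238.9] [324.4 240.4]
   [0.5508 0.0258] [-0. -0.]
   [0.5501 0.026 ] [-0.  0.]
   [0.5505 0.0258] [ 0.01  0.18 -0.11 -0.12]
  areas 284.0 356.0 [256, 384]
[[0.5764, 0.1009], [0.6296, 0.0019], [0.5305, -0.0509], [0.4777, 0.0474]] [0.55354799 0.02484243] [0.11221002 0.11237424 0.1122233  0.11155934]
[np.float64(28.47603413352639), np.float64(28.05995825340205)]
[[0.5764, 0.0976], [0.6294, -0.0011], [0.5309, -0.055], [0.4781, 0.0444]] [0.55367659 0.02147538] [0.11177797 0.11199867 0.11223869 0.11255157]
[np.float64(28.435587017725332), np.float64(28.716588283503757)]
```

```bash
cat >> h.py <<'E'
def Q(a): a=np.radians(a)/2; return [0,np.cos(a),np.sin(a),0]
def st(): print("t",round(bot.read_clock(),2),"p",np.round(bot.read_position(),4),"F",np.round(bot.read_ft_force(),2),"M",np.round(bot.read_moment(),3),"w",round(bot.read_gripper_width(),3),"ff",round(bot.read_finger_force(),1))
def snap(name,cam,box,k):
    im=bot.camera(cam);x,y,w,h=box;cv2.imwrite(f"pics/{name}.png",cv2.resize(np.ascontiguousarray(im[y:y+h,x:x+w,::-1]),None,fx=k,fy=k,interpolation=2));return im
E
python3 - <<'E'
from h import *
for a in(79.7,-100.3,28.4,-151.6,208.4,90,-90,0): 
    q=bot.solve_ik([.505,-.165,.15],Q(a)); r=bot.solve_ik([.5536,.0235,.1],Q(a)); print(a,None if q is None else q.round(2) if hasattr(q,'round') else np.round(q,2), None if r is None else np.round(r,2))
bot.move_pose([.5045,-.1655,.13],Q(79.7))
bot.move_linear([.5045,-.1655,.055],.12)
st(); snap("g1","scene",(330,150,160,120),5)
E
```

```text
79.7 [-0.45  0.36 -0.36  0.85  0.    1.3 ] [-0.09  0.46 -0.36  0.75  0.    1.66]
-100.3 [-0.45  0.36 -0.36  0.85  0.   -1.85] [-0.09  0.46 -0.36  0.75  0.   -1.48]
28.4 [-0.45  0.36 -0.36  0.85  0.    2.19] [-0.09  0.46 -0.36  0.75  0.    2.56]
-151.6 [-0.45  0.36 -0.36  0.85  0.   -0.95] [-0.09  0.46 -0.36  0.75  0.   -0.59]
208.4 [-0.45  0.36 -0.36  0.85  0.   -0.95] [-0.09  0.46 -0.36  0.75  0.   -0.59]
90 [-0.45  0.36 -0.36  0.85  0.    1.12] [-0.09  0.46 -0.36  0.75  0.    1.48]
-90 [-0.45  0.36 -0.36  0.85  0.   -2.03] [-0.09  0.46 -0.36  0.75  0.   -1.66]
0 [-0.45  0.36 -0.36  0.85  0.    2.69] [-0.09  0.46 -0.36  0.75  0.    3.05]
t 3.49 p [ 0.5049 -0.1659  0.0555] F [ 0.08  0.08 -0.14] M [-0.01   0.017 -0.004] w 1.002 ff 0.0
```

View pics/g1.png

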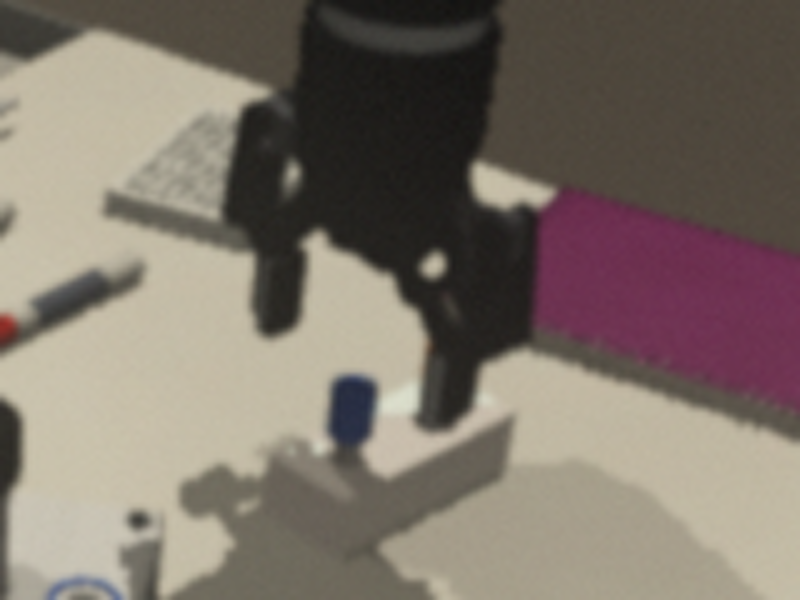

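```bash
python3 - <<'E'
from h import *
print(proj("scene",[[.5049,-.1659,.0685],[.5049,-.1659,.066],[.5049,-.1659,.042]]))
I=cv2.imread("pics/g1.png")[:,:,::-1].astype(float)
w=(I[...,2]>1.25*I[...,0])&(I[...,2]>1.15*I[...,1]); yy,xx=np.nonzero(w);k=np.hypot(xx-352,yy-410)<50
p=np.array([xx[k].mean(),yy[k].mean()])/5+[330,150];print(p,k.sum()/25, fit({"scene":p},.010,.042,.066)[0])
E
```

```text
[[400.28022082 225.13847491]
 [400.14773667 226.14953127]
 [398.8950424  235.70950115]]
[400.33827977 231.83459357] 84.64 [ 0.5017588  -0.16415815]
```

The pin head at crop (352,410) is between the open fingertips at (277,325) and (442,420), centred to about 2 mm, so I'll grip it gently and watch the side force.

```bash
python3 - <<'E'
from h import *
bot.move_linear([.5045,-.1655,.038],.08)
bot.set_gripper(.36,20); st()
bot.set_gripper(.0,20); st()
E
```

```text
t 4.47 p [ 0.5045 -0.1655  0.0381] F [ 0.66  0.61 -0.19] M [ 0.016 -0.044 -0.031] w 0.36 ff 0.0
t 4.72 p [ 0.5045 -0.1655  0.038 ] F [-0.14  0.11  0.01] M [0.054 0.028 0.041] w 0.21 ff 21.7
```

```bash
python3 - <<'E'
from h import *
bot.set_gripper(0,35)
print(bot.move_linear([.5045,-.1655,.100],.08,until_force=12)); st()
bot.move_linear([.5045,-.1655,.15],.15)
g=[.5149,.0028]
bot.move_pose([*g,.115],Q(28.4)); st()
a=snap("p_s","scene",(280,180,120,110),5);b=snap("p_t","top",(270,190,120,110),5)
A=cv2.imread("pics/p_s.png");B=cv2.imread("pics/p_t.png");cv2.imwrite("pics/p.png",cv2.resize(np.hstack([A,B]),(800,367)))
E
```

```text
False
t 5.86 p [ 0.5041 -0.1653  0.0996] F [ 0.42 -0.36 -0.96] M [-0.009 -0.018  0.019] w 0.21 ff 34.1
t 7.46 p [0.5146 0.0025 0.1144] F [ 0.61 -1.33 -0.68] M [-0.045  0.032  0.047] w 0.208 ff 34.1
```

View pics/p_s.png

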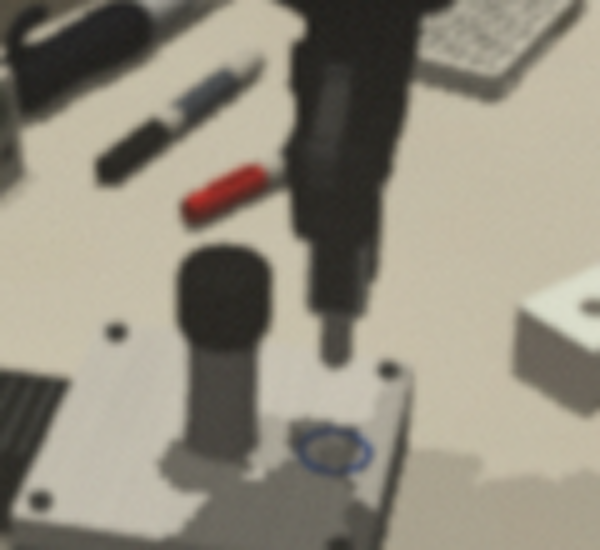

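View pics/p_t.png

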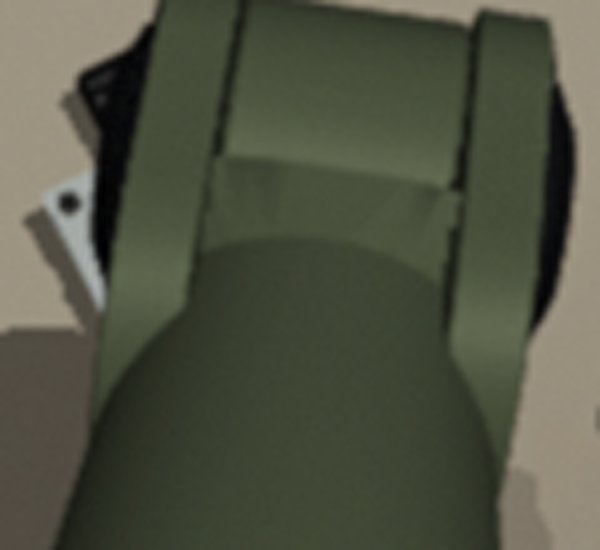

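```bash
python3 - <<'E'
from h import *
g=[.5146,.0025]
f=lambda q:np.round((q-[280,180]+.5)*5-.5,1)
print("tip hull",f(proj("scene",cyl(*g,.0055,.0845,.0845))).max(0),f(proj("scene",cyl(*g,.006,.09,.115))).min(0),f(proj("scene",cyl(*g,.006,.09,.09))).max(0))
r=f(proj("scene",cyl(*g,.0145,.0435,.0435)));print("ring",r.min(0),r.max(0))
print("per mm x,y",f(proj("scene",[[*g,.0435],[g[0]+.001,g[1],.0435],[g[0],g[1]+.001,.0435]])))
I=cv2.imread("pics/p_s.png").astype(int)
for y in(340,350): print(y,I[y,300:380:3].mean(1).round().astype(int))
print("col",I[335:390:3,336].mean(1).astype(int))
b=(I[...,0]>1.25*I[...,2]+3);yy,xx=np.nonzero(b&(np.indices(b.shape)[0]>400));k=(xx>290)&(xx<385)&(yy<490);print("ring obs",xx[k].min(),xx[k].max(),yy[k].min(),yy[k].max(),xx[k].mean(),yy[k].mean())
E
```

```text
tip hull [351.6 370.6] [321.2 284.4] [353.7 359.2]
ring [293.6 426.5] [369.8 473.3]
per mm x,y [[331.7 449.6]
 [329.7 448.5]
 [330.1 450.8]]
340 [187 187 188 188 183 174 149 118  88  74  69  70  70  69  72  76  96 122
 154 176 185 187 187 186 186 186 185]
350 [190 189 189 188 183 174 149 119  89  76  70  70  72  70  70  76  96 122
 154 176 186 188 187 186 186 186 187]
col [ 71  70  70  71  71  71  70  69  71  82 102 132 157 179 186 189 190 191
 191]
ring obs 306 369 435 469 347.2808988764045 454.561797752809
```

Pin held upright: the tip is at crop (336,368) and the ring centre at (335,451). That puts the pin about 3 mm too far in +x, so I'll correct and re-measure closer in.

```bash
python3 - <<'E'
from h import *
bot.move_linear([.5122,.0028,.083],.08); st()
snap("q","scene",(320,240,60,50),12)
p=np.array(bot.read_position())[:2]
f=lambda q:np.round((q-[320,240]+.5)*12-.5,1)
r=f(proj("scene",cyl(*p,.0145,.0435,.0435)));print("ring pred",r.min(0),r.max(0))
t=f(proj("scene",cyl(*p,.006,.057,.057)));print("shank",t.min(0),t.max(0)); t=f(proj("scene",cyl(*p,.0055,.053,.053)));print("tip",t.max(0))
print(f(proj("scene",[[*p,.0435],[p[0]+.001,p[1],.0435],[p[0],p[1]+.001,.0435]])))
E
```

```text
t 8.11 p [0.5122 0.0026 0.083 ] F [ 0.24 -0.28  0.03] M [ 0.032 -0.011  0.024] w 0.209 ff 34.1
ring pred [234.6 309.7] [417.9 422.5]
shank [292.  274.2] [368.5 320.5]
tip [364.  338.9]
[[326.3 365.3]
 [321.3 362.7]
 [322.4 368.2]]
```

View pics/q.png

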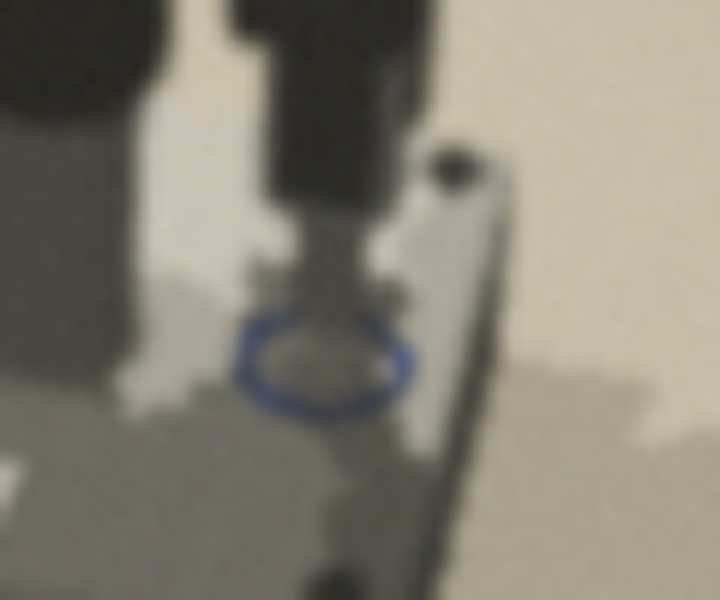

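The ring centre is at crop (325,365) and the shank axis at x≈331, so the remaining offset is about 0.5 mm. Now insert with a force-guarded spiral.

```bash
python3 - <<'E'
from h import *
c=np.array([.5122,.0031]); bot.move_linear([*c,.076],.06)
offs=[(0,0)]+[(.0009*np.cos(t),.0009*np.sin(t)) for t in np.arange(6)*np.pi/3]+[(.0018*np.cos(t),.0018*np.sin(t)) for t in np.arange(10)*np.pi/5]
for o in offs:
    p=c+o
    bot.move_linear([*p,.0745],.06)
    hit=bot.move_linear([*p,.064],.03,until_force=4)
    z=bot.read_position()[2]; print(np.round(np.array(o)*1e3,1),hit,round(z,4),np.round(bot.read_ft_force(),1))
    if z<.0665: break
st()
E
```

```text
[0. 0.] True 0.0697 [ 1.1 -2.9 -1.7]
[0.9 0. ] True 0.0696 [ 1.5 -2.5 -2.5]
[0.5 0.8] True 0.0713 [-0.3 -0.4  4.7]
[-0.4  0.8] True 0.0715 [-0.9 -0.1  5.4]
[-0.9  0. ] True 0.0713 [0.4 0.1 3.8]
[-0.5 -0.8] True 0.0695 [ 2.4 -1.  -1.8]
[ 0.5 -0.8] True 0.069 [ 2.5 -1.1 -1.6]
[1.8 0. ] True 0.0695 [ 1.1 -2.4 -1.7]
[1.5 1.1] True 0.0714 [-0.2  0.7  5.3]
[0.6 1.7] True 0.0716 [-0.8  0.8  7.3]
[-0.6  1.7] True 0.0716 [-1.4  0.1  7. ]
[-1.5  1.1] True 0.0716 [-0.5 -0.3  6. ]
[-1.8  0. ] True 0.0716 [-0.8 -0.2  6.3]
[-1.5 -1.1] True 0.0713 [-0.5  0.5  4. ]
[-0.6 -1.7] True 0.069 [ 2.1 -0.9 -2. ]
[ 0.6 -1.7] False 0.0638 [ 2.2 -0.9 -1.5]
t 16.73 p [0.5129 0.0013 0.0638] F [ 2.21 -0.92 -1.46] M [-0.069 -0.34   0.028] w 0.211 ff 34.8
```

```bash
python3 - <<'E'
from h import *
bot.move_linear([.5134,.0011,.0638],.03); st()
print(bot.move_linear([.5134,.0011,.0545],.03,until_force=4)); st()
E
```

```text
t 16.98 p [0.5131 0.0012 0.0637] F [ 0.32 -1.11 -1.03] M [ 0.032 -0.005 -0.002] w 0.209 ff 34.8
True
t 17.3 p [0.5132 0.0015 0.0558] F [-0.47  0.78  4.18] M [0.197 0.125 0.08 ] w 0.209 ff 35.2
```

```bash
cat >> h.py <<'E'
G=np.array([.5132,.0014]); K=G+.044*np.array([np.cos(np.radians(28.4)),np.sin(np.radians(28.4))])
def up(): # blueness where the raised head shows
    im=bot.camera("scene").astype(float); u,v=np.round(proj("scene",[*G,.077])[0]).astype(int)
    c=im[v-1:v+2,u-1:u+2].mean((0,1)); return round(c[2]/c[0],2)
E
python3 - <<'E'
from h import *
bot.set_gripper(.7); bot.wait(.1)
p=np.array(bot.read_position()); bot.move_linear([p[0],p[1],.165],.15)
print("up",up()); snap("k1","scene",(300,200,80,80),6)
bot.set_gripper(1.0)
print(bot.move_linear([*K,.165],.15),bot.move_linear([*K,.092],.12,until_force=6));st()
print("up",up())
bot.set_gripper(.5,20);st(); bot.set_gripper(0,20); st(); print("up",up()); snap("k2","scene",(300,200,80,80),6)
A=[cv2.imread(f"pics/k{i}.png")[:,80:] for i in(1,2)];cv2.imwrite("pics/k.png",np.hstack(A))
E
```

```text
up 1.74
False False
t 20.43 p [0.5522 0.0221 0.0926] F [0.59 0.02 0.18] M [-0.002  0.022  0.005] w 1.001 ff 0.0
up 2.27
t 20.98 p [0.552  0.0224 0.0921] F [ 0.15 -0.55  1.04] M [ 0.042 -0.017 -0.002] w 0.502 ff 0.0
t 21.2 p [0.5519 0.0223 0.0922] F [-0.12 -0.55  1.59] M [0.007 0.13  0.022] w 0.391 ff 19.9
up 2.28
```

View pics/k.png

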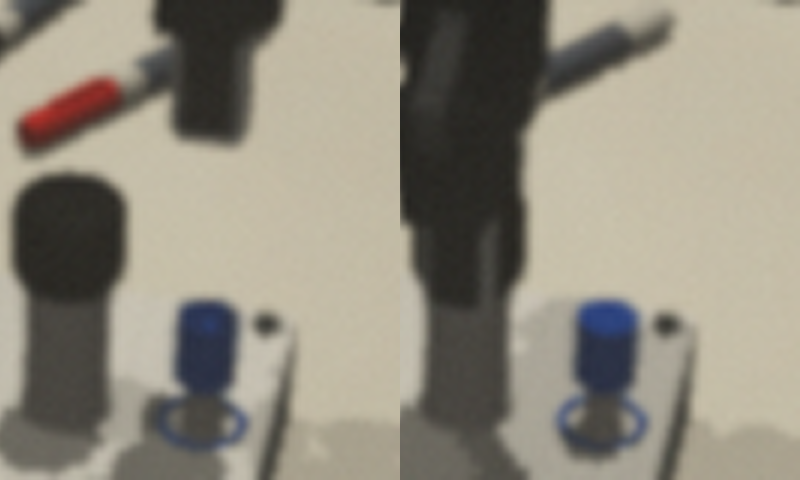

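The pin stands upright in the ring (head at crop (607,345)), released, and the fingers hold the knob centred. Now turn in small steps, watching the head's height and the moment.

```bash
cat > turn.py <<'E'
from h import *
import sys
n=int(sys.argv[1]); m0=bot.read_moment()[2]; j=list(bot.read_joint_positions())
for i in range(n):
    j[5]-=np.radians(2); bot.goto_joints(j)
    u=up(); m=bot.read_moment()[2]
    if i%5==0: print(i,round(j[5],3),u,round(m,3),round(bot.read_clock(),2),np.round(bot.read_ft_force(),1))
    if u<1.5 or abs(m-m0)>.35: print("STOP",i,j[5],u,m);break
st()
E
python3 turn.py 6
```

```text
0 2.519 2.15 0.101 21.6 [-0.   0.2  1.6]
5 2.344 2.16 0.144 23.1 [ 0.7 -0.1  2.5]
t 23.1 p [0.5519 0.0224 0.0921] F [ 0.72 -0.15  2.45] M [ 0.024 -0.032  0.144] w 0.389 ff 20.0
```

```bash
python3 turn.py 57
```

```text
0 2.31 2.18 0.091 23.4 [0.2 0.  1.5]
5 2.135 2.2 0.071 24.9 [ 0.3 -0.5  1.7]
10 1.961 2.24 0.08 26.4 [-1.   0.7  2.8]
15 1.786 2.28 0.083 27.9 [-0.3 -0.4  2.1]
20 1.612 2.32 0.022 29.4 [ 1.8 -0.5  0.3]
25 1.437 2.84 -0.043 30.9 [ 4.6 -1.2 -0.7]
STOP 26 1.402359837960954 0.91 0.006920393949528458
t 31.2 p [0.5522 0.0222 0.0923] F [ 4.96 -0.46 -1.21] M [-0.175 -1.269  0.007] w 0.385 ff 20.2
```

```bash
python3 - <<'E'
from h import *
snap("d1","scene",(300,200,100,80),7); st()
E
```

```text
t 31.25 p [0.5522 0.0223 0.0922] F [ 5.43 -1.03 -1.38] M [-0.158 -1.304  0.007] w 0.392 ff 20.2
```

View pics/d1.png

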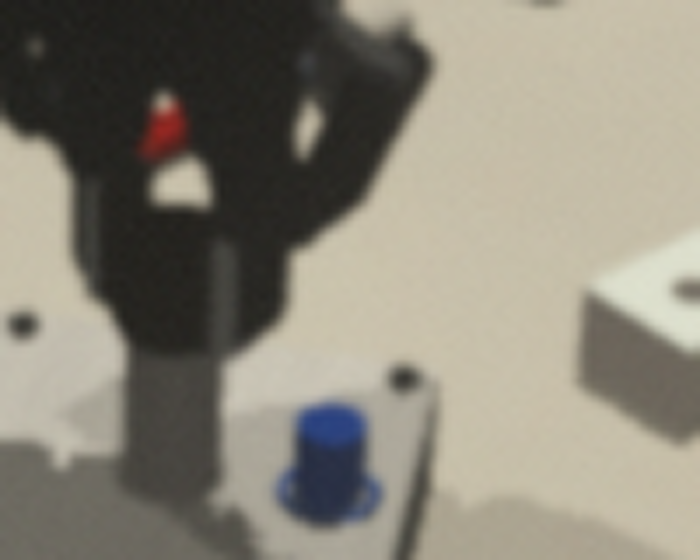

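The pin has dropped: the head's underside at crop (328,520) lies inside the ring. Next I'll release the knob and check the head height numerically.

```bash
python3 - <<'E'
from h import *
f=lambda q:np.round((q-[300,200]+.5)*7-.5,1)
for z in(.042,.045,.06): 
    t=f(proj("scene",cyl(*G,.010,z,z+.024))); print(z,t.min(0),t.max(0))
bot.set_gripper(1.0); bot.wait(.2); st()
bot.move_linear([*K,.17],.15)
j=list(bot.read_joint_positions()); j[0]-=.6; bot.goto_joints(j); st()
for n in C: cv2.imwrite(f"pics/e_{n}.png",bot.camera(n)[:,:,::-1])
a=cv2.imread("pics/e_scene.png")[190:310,270:450];b=cv2.imread("pics/e_top.png")[160:300,150:350]
a=cv2.resize(a,(750,500));cv2.imwrite("pics/e.png",a)
d=cv2.resize(cv2.imread("pics/e_scene.png")[200:280,300:400],None,fx=7,fy=7,interpolation=2).astype(float)
w=(d[...,0]>1.25*d[...,2]+3)&(d[...,0]>40);yy,xx=np.nonzero(w);print("blue",xx.min(),xx.max(),yy.min(),yy.max())
for t in("media_bottle","vial_blue"): print(t,[r["bbox"] for r in bot.search_frame("scene",t)[:1]])
E
```

```text
0.042 [294.1 401.2] [372.4 517.1]
0.045 [294.5 392.2] [373.  508.3]
0.06 [296.8 346.8] [376.1 463.9]
t 32.01 p [0.5519 0.0224 0.0921] F [0.16 0.13 0.15] M [ 0.075  0.039 -0.023] w 0.997 ff 0.0
t 33.92 p [ 0.468  -0.2919  0.1692] F [-0.26  0.31  0.3 ] M [0.045 0.048 0.018] w 1.0 ff 0.0
blue 279 377 403 517
media_bottle [[150.0, 277.3, 40.4, 64.3]]
vial_blue [[227.5, 378.2, 34.0, 45.7]]
```

View pics/e.png

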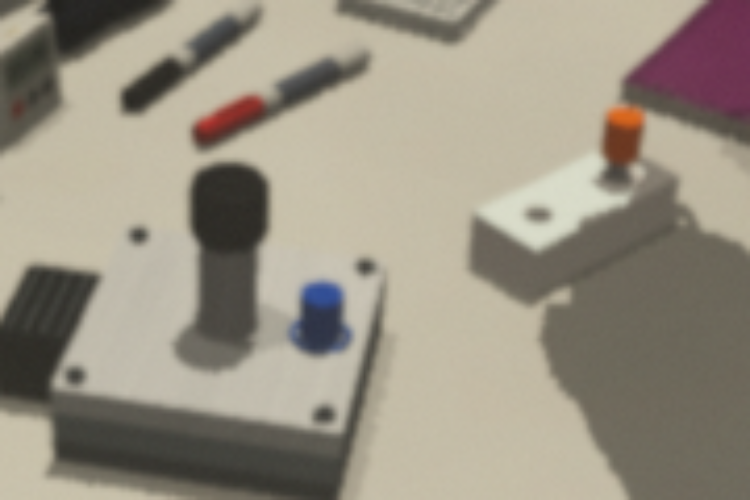

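The blue head spans rows 403–517, against 401–517 predicted for fully home. It sits down on the plate inside its ring at crop (320,315). The orange pin is still in the stand at (623,135), and the bottle and vial have not moved.

```bash
python3 -c "
from cell import bot
print(bot.close_job())"
```

```text
the job is handed in; nothing more can be done
None
```

The hub is locked and the job is handed in after about 34 s of robot time: the blue pin dropped fully home, head down on the plate, after about 66° of turning. The orange pin, bottle and vial are where they were; no verdict came back.

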